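Knock a wound core out of its angled forming die

ROBOT

A 6-joint arm with a two-finger parallel gripper is mounted at the origin on a cart in front of the work surface, level with it; the furniture and walls round the work are solid. World frame = base frame: x ahead of the robot, y to its left, z up, the work surface at z = 0. Lengths are in m, angles in degrees, forces in N, time in s.
With the tool pointing down it reaches from about 0.375 to 0.9 m from the base axis. Payload 3.1 kg.
Tool frame: the origin (TCP) lies at the very end of the fingers, on their centre line; the grasp point (between the pads) lies behind it (bot.grip_depth is the z of the grasp point in the tool frame, in m); z points along the fingers, y is the direction in which the jaws open and shut (so a half turn about z gives the same grasp; the last joint's range is limited). The gripper opens to 87 mm and grips with 3 to 60 N. Pads are 19 mm wide; open, the fingers measure 117 mm over their backs; the gripper's body (75 mm by 190 mm) begins 51 mm behind the grasp point.
Start: joints at [57.038, 30.224, 82.088, -0, 67.689, -10.227], TCP at [0.242, 0.576, 0.223] pointing down, gripper open.
Joint ranges: [-176.69, 176.69], [-43.24, 126.21], [12.49, 139.97], [-82, 262], [0, 151.66], [-163.58, 163.58]. Speed limits (degrees/s): [159.86, 159.86, 180, 180, 180, 180].

INTERFACE

Orientations are given as a 3x3 rotation matrix whose columns are the frame's x, y, z axes.
In Python, from rig import bot, vision gives the robot as it stands. The module is installed in compiled form; this text tells all that it offers.
- The arm moves only by the shell command python3 -m jog 'ROWS'. ROWS is JSON, a list of rows, each a list of 3 entries, a list of its own where there are three numbers: the shift along the tool's x, y, z in mm, then the turn, a rotation vector about the tool's x, y, z in degrees, then the closure, from 0 (fully open) to 1 (shut). In form: [[[dx, dy, dz], [wx, wy, wz], fingers], ...]. A call has 1 to 12 rows; each row is the pose to reach, as a shift and turn from the pose commanded when the call began, along the tool's axes at that moment; what a row does not reach only later rows make up. A row lasts 1/12 s, in which the tool goes at most 41.7 mm and 7.16 degrees, less where a joint would pass 70% of its speed; a pose out of reach is approached as far as the arm can. A call with a gripper value outside its range is refused whole. The fingers move at their own pace and stop on an object; the grip force is fixed at half the most. Time passes only in rows, so rows that repeat a pose let the fingers close. It gives the time, the measured TCP pose, the force and the opening at its end, in the units of the state.
- bot.read_state(): the state, without advancing time (a new reading comes with each control period).
- vision.capture(name): name is "side" or "top" or "wrist"; returns the picture (480x640x3 uint8, red, green, blue); there is no depth.
- vision.camera_info(name): a dict with "intrinsics" (3x3 intrinsics, pixels), "camera_from_world" (4x4, takes a point from world to camera coordinates); the wrist camera has in their place "mount" (4x4, takes a point from camera to tool coordinates, whose origin is the TCP and whose axes are the flange's). Camera axes: x right, y up, looking along -z (the intrinsics and any distortion apply to the point x, -y, -z); pixel columns grow to the right and rows downward; lengths in m; the calibration is good to about 2 mm. A picture is of the moment at which its call begins: read the wrist's pose just before it. camera_info takes no time and is no camera call.
- bot.hand_in(): hands the job in, once; it reports no verdict.
The state is a dict: "time_s": time; "joint_positions": joint angles; "qvel": joint speeds; "tau": joint torques, N m; "position": TCP position; "tcp_rot": TCP orientation; "force": force on the tool from outside, world axes, zero at the start; "moment": the same for the moment, N m; "opening": opening from 0.0 (shut) to 1.0 (fully open).
Only numpy, scipy, OpenCV 4.12 (cv2) and the standard library are available. Lean on these libraries where they do the work, as an engineer would, in place of code of your own. Each camera call takes 0.05 s, during which the arm holds its last target. There are 200 camera calls.

TASK

A glued paper core is stuck in the angled forming die. Take the knockout rod from its rest, push it fully home up through the hole in the underside of the die so that the core stands out of the mouth, then draw the rod out and put it back on its rest as it lay. Pull the core out of the die and lay it gently on its side on the floor of the white box, without shifting the glue bottle or the wire spool.

Things in the scene. Friction and masses are not known exactly. Their poses are not given: they have to be found in the camera images.
- die_hole (a point): Centre of the knockout hole's entry, in the lower outer face of the die, about 145 mm above the bench. z axis: along hole and bore, into the die and out of its mouth, rising 35 degrees above level; y: level; x: forward and down, square to the bore. Round hole 17 mm across, 3 mm countersink, through a square steel flange 66 x 66 x 20 mm. The space before the hole is free down to the bench.
- die_mouth (a point): Centre of the die's open upper end, 78 mm beyond die_hole along the bore; axes as die_hole. The aluminium sleeve behind it is 58 mm across outside, its bore 36 mm, 58 mm deep down to the flange. Two brass spring plungers, 9 mm behind the mouth, reach 44 mm out to either level side; they press on the core (about 7 N each) and hold it where it has been pushed to; 7 to 11 N moves it.
- core_die: Die and stand as one bolted-down piece; origin on the bench, x level along the bore's direction, z up. The stand (blue cheeks on an aluminium plate 125 x 104 x 10 mm, from x = -50 to 75 mm) lies under the sleeve. die_hole is at x = -45 mm, die_mouth at x = 19 mm, 190 mm up.
- core_centre (a point): Centre of the stuck core: a tan paper-wound cylinder, 32 mm across, 55 mm long, 40 g; a soft thin copper tail adds 26 mm at the outer end and cannot be gripped. z axis: along the core to the tail end. At the start it is 48 mm from die_hole along the bore, outer end 3 mm inside the mouth; with the rod fully home it is 86 mm from die_hole and the core stands 35 mm out of the mouth.
- core: The core; origin at the middle of the end that faces the knockout hole, z along it. For its place take core_centre.
- rod_grip (a point): Centre of the knockout rod's wooden handle (grip across its flat sides). x axis: along the rod to the steel nose; z up on the rest. Handle square, 24 x 24 mm, 90 mm long. A steel collar 30 mm across ends 51 mm from here: the stop that meets the flange when the rod is fully home. Nose beyond it 12 mm across, 58 mm long, tapered end. 160 g.
- rod_tip (a point): End of the rod's nose, 109 mm from rod_grip along the rod.
- knockout_rod: The rod; origin and axes as rod_grip.
- rest_seat (a point): Where rod_grip is when the rod lies on its rest, 42 mm above the bench; x axis along the rod to its nose, level. The rest is a fixed plywood block 86 x 56 mm with two notched uprights 10 mm thick, 34 mm either side of here; the handle lies 30 mm above the bench in notches 31 mm wide, walls 13 mm high that flare at the top. Between the uprights (58 mm) fingers may reach down to 10 mm above the bench.
- core_box: White open card box, fixed; origin at the centre of its underside, 146 mm along x, 232 mm along y, walls 2 mm thick and 55 mm high, floor 2 mm. Three finished cores fixed in it fill the end at negative y, up to y = -45 mm; the floor from there to y = +114 mm is free. A core lying on the floor has its centre 18 mm above this origin.
- glue_mid (a point): Bystander: white glue bottle with a red nozzle, 44 mm in diameter, 129 mm tall, standing; point on its axis 45 mm up.
- spool_mid (a point): Bystander: white wire spool with copper wire, 69 x 53 x 30 mm, lying flat; its centre.
Not all that is in view belongs to the job. What is shaped like the part that bears rest_seat but yellow is not meant.

How it is judged (in metres and radians):
On the way:
1. the rod, in the knockout hole, has pushed the core at least 30 mm up the bore, so that it stands out of the mouth (z of core_centre in the frame of die_hole above 0.078 m and z of rod_tip in the frame of die_hole above 0.05 m and distance between rod_tip and core_centre below 0.036 m), for 0.1 s.
At the end, for the whole second after the job is handed in: The core lies at rest on its side (within 11 degrees of level) on the floor of the white box, and the rod lies at rest on its rest, handle within 20 mm and 0.15 rad of where it lay, nose the same way round (x of core_centre in the frame of core_box between -0.071 and 0.071 m and y of core_centre in the frame of core_box between -0.114 and 0.114 m and z of core_centre in the frame of core_box below 0.026 m and angle between core_centre's own z axis and vertical between 1.37 and 1.77 rad and distance between rod_grip and rest_seat below 0.02 m and angle between the x axis of rod_grip and the x axis of rest_seat, either way round below 0.15 rad and x of rod_tip in the frame of rest_seat above 0.08 m and linear speed of each of core, knockout_rod below 0.02 m/s); the robot touches nothing.
It fails at once if the glue bottle is shifted more than 30 mm (distance of glue_mid from where it was at the start of the episode above 0.03 m).
It fails at once if the wire spool is shifted more than 30 mm (distance of spool_mid from where it was at the start of the episode above 0.03 m).
It fails at once if the core falls freely, out of the fingers (more than about 40 mm) (linear speed of core above 0.9 m/s and contact force between core and the fingers below 0.05 N).
It also fails if it takes over 54 s, if anything falls off the work surface, if the arm or the gripper's body presses on something with over 40 N, if the wrist force passes 120 N, or if a joint passes its speed limit or range.

## Working session

There is one attempt and no reset: what is moved stays moved. The work goes in short steps, Python scripts to look and compute and a shell command to move; the robot and the scene stay as the last step left them, time stands still between calls to the robot, and variables do not carry over. Pictures are saved under pics/ and viewed, about 8 in all and at most 12, crops included, and the job is handed in when it is done.

```bash
mkdir -p pics; ls; python3 - <<'E'
from rig import bot, vision
import cv2, numpy as np
np.set_printoptions(precision=4,suppress=True)
print(bot.read_state(), bot.grip_depth)
for n in ("side","top","wrist"):
    print(n, vision.camera_info(n))
for n in ("side","top"):
    cv2.imwrite(f"pics/{n}0.png", vision.capture(n)[:,:,::-1])
E
```

```text
pics
{'time_s': 0.0, 'joint_positions': array([ 57.0351,  30.2783,  82.156 ,   0.0012,  67.6893, -10.2278]), 'qvel': array([-0.0195, -0.0448, -0.0698,  0.0693, -0.0706, -0.0803]), 'tau': array([ -0.0002, -44.0041, -17.6592,   0.0632,   0.0583,  -0.0002]), 'position': array([0.2411, 0.5758, 0.2216]), 'tcp_rot': array([[-0.9223,  0.3865, -0.0012],
       [ 0.3865,  0.9223, -0.0018],
       [ 0.0004, -0.0021, -1.    ]]), 'force': array([-0.14  ,  0.0227, -0.9276]), 'moment': array([-0.0156,  0.0136, -0.0244]), 'opening': 1.0018505239574487} -0.0187
side {'intrinsics': array([[447.5425,   0.    , 325.0513],
       [  0.    , 447.5425, 233.1637],
       [  0.    ,   0.    ,   1.    ]]), 'camera_from_world': array([[-0.9884, -0.1516,  0.0081,  0.6312],
       [ 0.1063, -0.6535,  0.7494, -0.1211],
       [-0.1083,  0.7416,  0.6621, -0.9578],
       [ 0.    ,  0.    ,  0.    ,  1.    ]])}
top {'intrinsics': array([[481.4747,   0.    , 322.0766],
       [  0.    , 481.4747, 236.7757],
       [  0.    ,   0.    ,   1.    ]]), 'camera_from_world': array([[-0.0129, -0.9999,  0.0025,  0.0913],
       [ 0.9895, -0.0124,  0.1437, -0.6194],
       [-0.1437,  0.0043,  0.9896, -1.1994],
       [ 0.    ,  0.    ,  0.    ,  1.    ]])}
wrist {'intrinsics': array([[333.4795,   0.    , 314.7956],
       [  0.    , 333.4795, 234.3828],
       [  0.    ,   0.    ,   1.    ]]), 'mount': array([[-0.    ,  0.9628,  0.2703,  0.0737],
       [ 1.    , -0.0003,  0.0011, -0.0001],
       [ 0.0011,  0.2703, -0.9628, -0.1621],
       [ 0.    ,  0.    ,  0.    ,  1.    ]])}
```

View pics/top0.png

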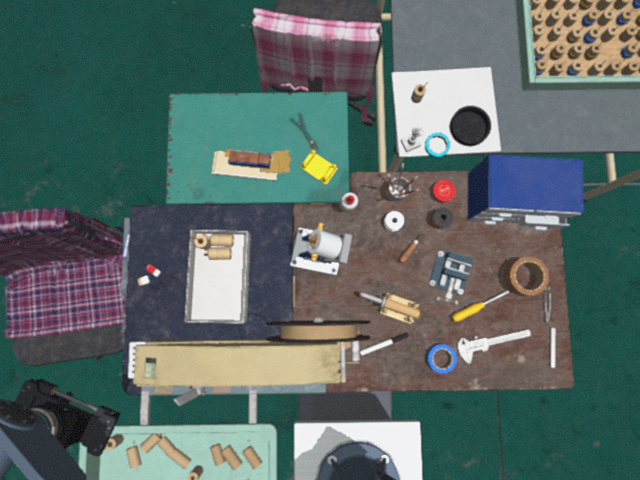

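View pics/side0.png

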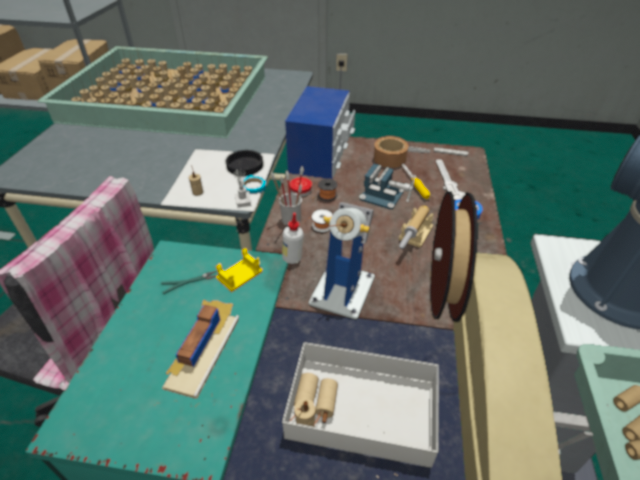

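The top view shows these candidates for the rod:
- Rod on the plywood rest, at (398,307), nose towards upper left (365,297).
- Yellow rest decoy at (320,168).
- Yellow screwdriver at (470,310), a brown-handled tool at (410,248) and a marker at (385,345).

The die is at (322,245), its mouth facing left (+y). The box is at (217,277), glue at (348,201) and spool at (394,220). I choose the rod at (398,307) and check it in a close crop.

```bash
cat > h.py <<'E'
import numpy as np, cv2
from rig import bot, vision
np.set_printoptions(precision=4,suppress=True)
def cam(n,st=None):
    i=vision.camera_info(n);K=i["intrinsics"]
    if n=="wrist":
        T=np.eye(4);T[:3,:3]=st["tcp_rot"];T[:3,3]=st["position"];C=np.linalg.inv(T@i["mount"])
    else: C=i["camera_from_world"]
    return K,C
def proj(n,P,st=None):
    K,C=cam(n,st);p=C[:3,:3]@np.asarray(P,float)+C[:3,3];p=K@[p[0],-p[1],-p[2]];return p[:2]/p[2]
def back(n,uv,z,st=None):
    K,C=cam(n,st);d=np.linalg.inv(K)@[*uv,1];d=C[:3,:3].T@[d[0],-d[1],-d[2]];o=-C[:3,:3].T@C[:3,3]
    return o+d*(z-o[2])/d[2]
def ray(n,uv,st=None):
    a=back(n,uv,0,st);b=back(n,uv,.3,st);return a,(b-a)/np.linalg.norm(b-a)
def tri(n1,uv1,n2,uv2,s1=None,s2=None):
    a,d=ray(n1,uv1,s1);b,e=ray(n2,uv2,s2)
    t=np.linalg.lstsq(np.c_[d,-e],b-a,rcond=None)[0];p=a+d*t[0];q=b+e*t[1];return (p+q)/2,np.linalg.norm(p-q)
E
python3 - <<'E'
from h import *
t=cv2.imread("pics/top0.png");s=cv2.imread("pics/side0.png")
a=cv2.resize(t[190:340,285:435],(600,600),interpolation=3)
cv2.imwrite("pics/ct.png",a)
b=cv2.resize(s[195:325,290:440],(800,693),interpolation=3)[:600]
cv2.imwrite("pics/cs.png",b)
for nm,uv,z in [("rest",(398,307),.042),("nose",(362,295),.042),("glue",(348,201),.1),("spool",(394,220),.03),("box",(217,277),.03)]: print(nm,back("top",uv,z))
E
```

```text
rest [ 0.4385 -0.1068  0.042 ]
nose [ 0.4699 -0.0162  0.042 ]
glue [0.7018 0.0178 0.1   ]
spool [ 0.6648 -0.1063  0.03  ]
box [0.5211 0.356  0.03  ]
```

View pics/ct.png

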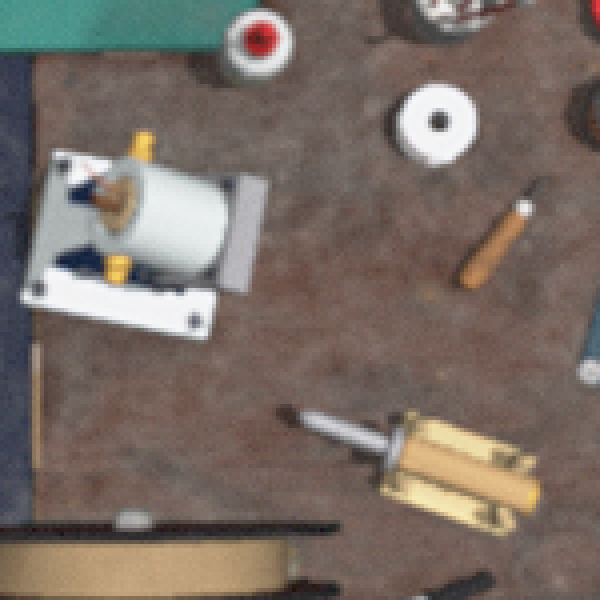

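View pics/cs.png

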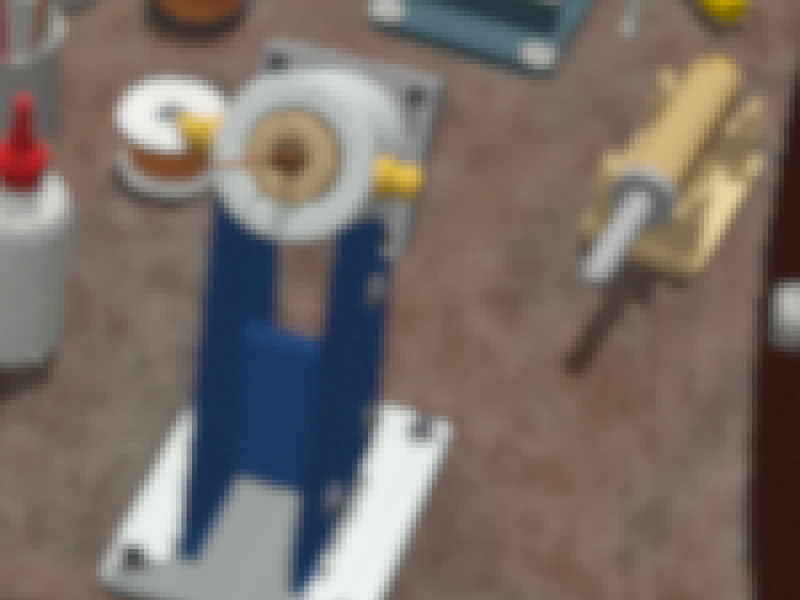

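The crops confirm the grey-nosed rod on the plywood rest: tip (305,417) and tail (540,495) in the top crop. The die's plate corners and brass plungers are clear, and its mouth is at (291,157) in the side crop. Next I fit the poses.

```bash
cat > fit.py <<'E'
from h import *
from scipy.optimize import least_squares
T=lambda u,v:("top",(285+u/4,190+v/4)); S=lambda u,v:("side",(290+u/5.333,195+v/5.333))
c,s=np.cos(np.radians(35)),np.sin(np.radians(35))
b=np.array([c,0,s]);y=np.array([0,1,0.]);xx=np.cross(y,b);M=np.array([.019,0,.190]);H=M-.078*b
plT=M-.009*b
die=[(plT+.042*y,[T(119,270),T(143,145)]),]
# y level-left of bore dir: bore is ~+y world, so local y ~ -x world (toward robot) -> image bottom
obs=[((plT+.041*y),T(118,268)),((plT-.041*y),T(143,147)),(plT+.041*y,S(408,180)),(plT-.041*y,S(195,127)),(M,S(291,157)),
 ((.075,.052,.01),T(22,302)),((-.05,.052,.01),T(210,338)),((.075,-.052,.01),T(58,152)),((.075,.052,.01),S(300,610)),((.075,-.052,.01),S(105,578)),((-.05,.052,.01),S(450,425))]
obs=[o for o in obs if not(o[1][0]=="side" and abs(o[1][1][1]-(195+610/5.333))<.1)]
obs=[o for o in obs]
def W(p,q):
    C,Sn=np.cos(p[2]),np.sin(p[2]);return np.array([p[0]+C*q[0]-Sn*q[1],p[1]+Sn*q[0]+C*q[1],q[2]])
def run(obs,x0):
    f=lambda p:np.concatenate([proj(n,W(p,np.asarray(q)))-uv for q,(n,uv) in obs])
    r=least_squares(f,x0,loss="soft_l1");print(r.x,np.degrees(r.x[2]));print(f(r.x).reshape(-1,2));return r.x
if __name__=="__main__":
    p=run(obs,[.56,.05,1.7]); print("mouth",W(p,M),"hole",W(p,H),"bore",W(p,b)-W(p,[0,0,0]))
    rod=[((.109,0,.042),T(302,416)),((.109,0,.042),S(597,272)),((-.045,0,.054),T(541,492)),((-.045,0,.054),S(735,65))]
    r=run(rod,[.44,-.1,1.3])
    box=[((sx*.073,sy*.116,.055),0) for sx in(1,-1) for sy in (1,-1)]
    print(back("top",(188,231),.055),back("top",(249,232),.055),back("top",(246,320),.055),back("top",(185,322),.055))
E
python3 fit.py
```

```text
[0.5841 0.0837 1.3683] 78.39635742505766
[[-0.587   3.3302]
 [-0.024  -1.3526]
 [ 0.7269  0.0383]
 [-1.4056 -0.2214]
 [ 0.2084 -0.5341]
 [-0.0632  0.72  ]
 [-0.3984  0.6864]
 [-1.3397 -0.0668]
 [-1.0794 -1.4165]
 [-0.0006 -1.3427]]
mouth [0.5879 0.1023 0.19  ] hole [0.575  0.0397 0.1453] bore [0.1648 0.8024 0.5736]
[ 0.4313 -0.116   1.2035] 68.95809898376993
[[ 0.7223  0.7842]
 [-0.7444  0.8254]
 [-0.7463  3.1456]
 [-1.5372 -1.5842]]
[0.6383 0.4271 0.055 ] [0.6337 0.2707 0.055 ] [0.4113 0.2762 0.055 ] [0.4083 0.4284 0.055 ]
```

```bash
cat >> h.py <<'E'
from scipy.spatial.transform import Rotation as Ro
def rel(P,R,st=None):
    st=st or bot.read_state();r=st["tcp_rot"]
    print("shift mm",r.T@(np.asarray(P)-st["position"])*1e3,"rot",Ro.from_matrix(r.T@np.asarray(R)).as_rotvec(degrees=True))
def down(yaw):  # tool x along yaw, z down
    c,s=np.cos(np.radians(yaw)),np.sin(np.radians(yaw));return np.array([[c,s,0],[s,-c,0],[0,0,-1.]])
def tilt(yaw,a): # pitch tool x up by a deg
    c,s=np.cos(np.radians(yaw)),np.sin(np.radians(yaw));A=np.radians(a)
    x=np.array([c*np.cos(A),s*np.cos(A),np.sin(A)]);z=np.array([c*np.sin(A),s*np.sin(A),-np.cos(A)]);return np.c_[x,np.cross(z,x),z]
E
python3 - <<'E'
from h import *
print("reel",tri("top",(318,330),"side",(453,258)))
print("machine edge",back("top",(135,342),.08),back("top",(345,345),.08))
s=bot.read_state();rel([.431-.03,-.116-.05,.40],down(69)) if 0 else rel([.41,-.15,.42],down(69))
E
python3 -m jog '[[[0,0,-200],[0,0,0],0],[[0,0,-200],[0,0,0],0],[[0,0,-200],[0,0,0],0],[[0,0,-200],[0,0,0],0],[[0,0,-200],[0,0,0],0]]'
```

```text
reel (array([0.3847, 0.0968, 0.13  ]), np.float64(0.0064839633460634025))
machine edge [0.3627 0.5415 0.08  ] [0.3489 0.0313 0.08  ]
shift mm [-436.1939 -604.6278 -197.3067] rot [-0.1029  0.0711 88.2671]
time_s: 0.52
position: [0.2415, 0.5766, 0.4258]
tcp_rot: [[-0.922, 0.386, 0.001], [0.386, 0.922, 0.002], [-0.0, 0.003, -1.0]]
force: [0.8, 1.2, 0.3]
opening: 1.001
```

```bash
R='[[-442,-565,0],[0,0,88],0]'; true
python3 -m jog '[[[-442,-565,0],[0,0,88],0],[[-442,-565,0],[0,0,88],0],[[-442,-565,0],[0,0,88],0],[[-442,-565,0],[0,0,88],0],[[-442,-565,0],[0,0,88],0],[[-442,-565,0],[0,0,88],0],[[-442,-565,0],[0,0,88],0],[[-442,-565,0],[0,0,88],0],[[-442,-565,0],[0,0,88],0],[[-442,-565,0],[0,0,88],0],[[-442,-565,0],[0,0,88],0],[[-442,-565,0],[0,0,88],0]]'
python3 -c "
from h import *
rel([.431,-.116,.24],down(69))"
```

```text
time_s: 1.52
position: [0.373, 0.0923, 0.4224]
tcp_rot: [[0.326, 0.945, -0.0], [0.945, -0.326, 0.0], [0.0, -0.0, -1.0]]
force: [0.4, -0.3, -0.6]
opening: 0.999
shift mm [-178.0898  122.7434  182.3951] rot [-0.0025 -0.0057  1.9849]
```

```bash

python3 -m jog '[[[-178,123,0],[0,0,2],0],[[-178,123,0],[0,0,2],0],[[-178,123,60],[0,0,2],0],[[-178,123,120],[0,0,2],0],[[-178,123,180],[0,0,2],0],[[-178,123,180],[0,0,2],0],[[-178,123,180],[0,0,2],0],[[-178,123,180],[0,0,2],0],[[-178,123,180],[0,0,2],0],[[-178,123,180],[0,0,2],0],[[-178,123,180],[0,0,2],0],[[-178,123,180],[0,0,2],0]]'
python3 -c "
from h import *
import pickle
s=bot.read_state();im=vision.capture('wrist');cv2.imwrite('pics/w1.png',im[:,:,::-1]);pickle.dump(s,open('w1.pkl','wb'));print(s['position'],s['tcp_rot'])"
```

```text
time_s: 2.52
position: [0.4338, -0.1136, 0.2443]
tcp_rot: [[0.352, 0.936, 0.003], [0.936, -0.352, -0.001], [-0.0, 0.003, -1.0]]
force: [-0.1, -0.1, -0.6]
opening: 0.997
[ 0.4338 -0.1136  0.2443] [[ 0.3522  0.9359  0.0031]
 [ 0.9359 -0.3522 -0.0015]
 [-0.0003  0.0034 -1.    ]]
```

View pics/w1.png

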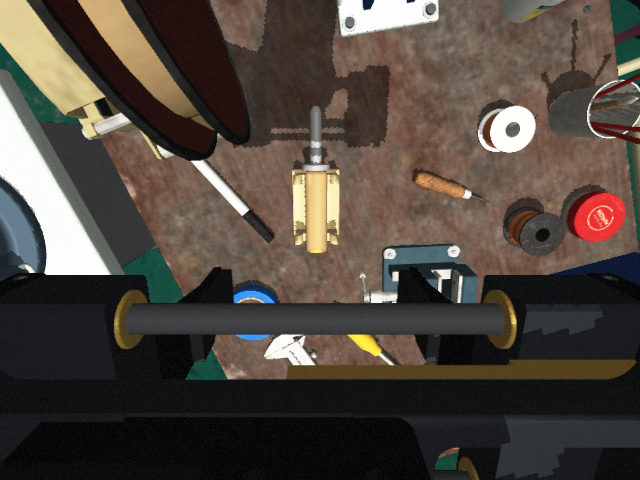

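The wrist view shows the rod straight in line, with its tip at (316,107), collar at (316,167) and tail's top edge at (316,247). The rest block spans (293–341,168–245).

```bash

python3 -c "
from h import *
import pickle
s=pickle.load(open('w1.pkl','rb'))
t=back('wrist',(316,107),.042,s);e=back('wrist',(316,247),.054,s);c=back('wrist',(316,171),.056,s)
print(t,e,c,np.linalg.norm((t-e)[:2]))
d=(t-e)[:2]/np.linalg.norm((t-e)[:2]);yaw=np.degrees(np.arctan2(d[1],d[0]));g=e[:2]+d*.045;g2=t[:2]-d*.109;print(yaw,g,g2)
g=(g+g2)/2
print('TCP proj',proj('wrist',s['position'],s))
rel([g[0],g[1],.042-.0187],down(yaw))"
```

```text
[ 0.4735 -0.0145  0.042 ] [ 0.4218 -0.1519  0.054 ] [ 0.4511 -0.0739  0.056 ] 0.1468152823021158
69.39976530405886 [ 0.4377 -0.1098] [ 0.4351 -0.1165]
TCP proj [314.296  285.6058]
shift mm [  1.3394   1.4887 221.0391] rot [ 0.2114  0.0228 -0.0095]
```

```bash

python3 -m jog '[[[1,1,40],[0,0,0],0],[[1,1,80],[0,0,0],0],[[1,1,120],[0,0,0],0],[[1,1,150],[0,0,0],0],[[1,1,180],[0,0,0],0],[[1,1,200],[0,0,0],0],[[1,1,215],[0,0,0],0],[[1,1,221],[0,0,0],0],[[1,1,221],[0,0,0],0],[[1,1,221],[0,0,0],0],[[1,1,221],[0,0,0],0]]'
python3 -m jog '[[[0,0,0],[0,0,0],1],[[0,0,0],[0,0,0],1],[[0,0,0],[0,0,0],1],[[0,0,0],[0,0,0],1],[[0,0,0],[0,0,0],1],[[0,0,0],[0,0,0],1],[[0,0,0],[0,0,0],1],[[0,0,0],[0,0,0],1],[[0,0,0],[0,0,0],1],[[0,0,0],[0,0,0],1]]'
python3 -c "
from h import *
s=bot.read_state();print(s['joint_positions'],s['force'],s['position'],s['opening'])"
```

```text
time_s: 3.48
position: [0.4353, -0.1136, 0.0228]
tcp_rot: [[0.353, 0.936, 0.003], [0.936, -0.353, -0.001], [-0.0, 0.003, -1.0]]
force: [-0.4, -0.2, -0.2]
opening: 1.002
time_s: 4.32
position: [0.4342, -0.1132, 0.0215]
tcp_rot: [[0.353, 0.936, -0.0], [0.936, -0.353, 0.0], [0.0, -0.0, -1.0]]
force: [-0.3, 0.2, -0.1]
opening: 0.329
[-28.9386  39.1822 115.6437  -0.0015  25.183   -8.2605] [-0.3379  0.153  -0.1337] [ 0.4342 -0.1132  0.0215] 0.32879446595983297
```

```bash

python3 -m jog '[[[0,0,0],[0,0,0],1],[[0,0,0],[0,0,0],1],[[0,0,0],[0,0,0],1],[[0,0,0],[0,0,0],1],[[0,0,-3],[0,0,0],1],[[0,0,-10],[0,0,0],1],[[0,0,-30],[0,0,0],1],[[0,0,-60],[0,0,0],1],[[0,0,-100],[0,0,0],1],[[0,0,-140],[0,0,0],1],[[0,0,-140],[0,0,0],1],[[0,0,-140],[0,0,0],1]]'
python3 - <<'E'
from h import *
exec(open('fit.py').read().split('if __name__')[0].replace('from h import *',''))
yaw=78.4
hole=np.array([.575,.0397,.1453]);b=np.array([.1648,.8024,.5736])
# standoff: tip 40mm before hole -> grip 149 mm before
R=tilt(yaw,35)
print("b",R[:,0]); 
tcp=hole-b*.150+R[:,2]*.0187
print(tcp);rel(tcp,R)
E
```

```text
time_s: 5.32
position: [0.4354, -0.1138, 0.164]
tcp_rot: [[0.353, 0.936, 0.005], [0.936, -0.353, -0.003], [-0.001, 0.006, -1.0]]
force: [-1.2, 0.3, -2.0]
opening: 0.269
b [0.1647 0.8024 0.5736]
[ 0.5524 -0.0702  0.0439]
shift mm [ 82.2749  93.3177 120.5689] rot [ 3.1076 35.0094 -8.6706]
```

```bash

python3 -m jog '[[[10,25,20],[1,7,-2],1],[[25,50,50],[2,14,-4],1],[[45,70,80],[2,21,-6],1],[[65,85,105],[3,28,-8],1],[[82,93,121],[3,35,-9],1],[[82,93,121],[3,35,-9],1],[[82,93,121],[3,35,-9],1],[[82,93,121],[3,35,-9],1],[[82,93,121],[3,35,-9],1],[[82,93,121],[3,35,-9],1]]'
python3 - <<'E'
from h import *
s=bot.read_state();print(s['joint_positions'])
hole=np.array([.575,.0397,.1453]);R=tilt(78.4,35);tcp=hole-R[:,0]*.150+R[:,2]*.0187;rel(tcp,R)
im=vision.capture('wrist');cv2.imwrite('pics/w2.png',im[:,:,::-1]);
t=vision.capture('top')[:,:,::-1];a=cv2.resize(t[200:320,290:410],(400,400),interpolation=3)
q=vision.capture('side')[:,:,::-1];b=cv2.resize(q[170:320,300:450],(400,400),interpolation=3)
c=cv2.resize(im[:,:,::-1],(400,300));
o=np.zeros((600,800,3),np.uint8);o[:400,:400]=a;o[:400,400:]=b
cv2.imwrite('pics/m2.png',im[:300,:,::-1])
cv2.imwrite('pics/ts2.png',o[:400])
import pickle;pickle.dump(s,open('w2.pkl','wb'))
g=s['position']-.0187*s['tcp_rot'][:,2];tip=g+.109*s['tcp_rot'][:,0]
for n in('wrist','top','side'): print(n,'tip',proj(n,tip,s),'hole',proj(n,hole,s))
E
```

```text
time_s: 6.15
position: [0.5503, -0.0691, 0.0427]
tcp_rot: [[0.16, 0.981, 0.112], [0.804, -0.196, 0.562], [0.573, 0.0, -0.82]]
force: [0.6, -0.0, -1.7]
opening: 0.273
[-36.2541  46.4865  98.3821  37.8152  57.9215 -52.0018]
shift mm [ 0.2218  2.3052 -1.3489] rot [-0.1763  0.0379  0.257 ]
wrist tip [314.2457  45.4786] hole [322.5801 -87.8551]
top tip [353.7302 254.3441] hole [340.9311 249.4656]
side tip [359.4845 221.5877] hole [354.0733 221.6643]
```

View pics/w2.png

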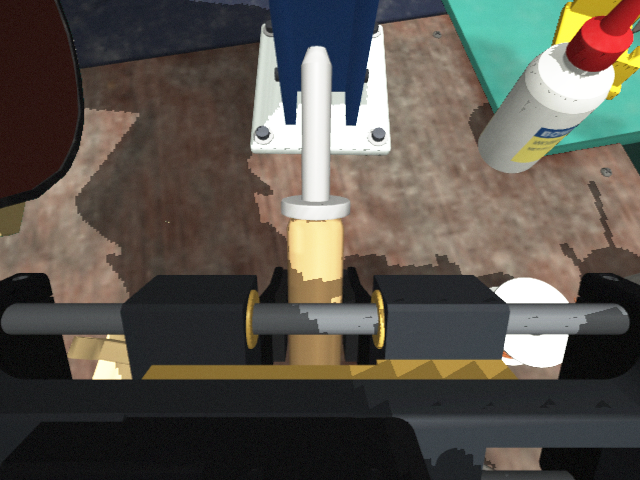

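The wrist view shows the nose's tip at (316,47), where it was predicted. The die's plate corners are at (251,149), (389,149), (265,26) and (383,26). I refine the die pose from these.

```bash

python3 - <<'E'
exec(open('fit.py').read().split('if __name__')[0])
import pickle
s=pickle.load(open('w2.pkl','rb'))
P=proj
def proj(n,X,st=None): return P(n,X,s)
w=[((-.05,.052,.01),("wrist",(251,149))),((-.05,-.052,.01),("wrist",(389,149))),((.075,.052,.01),("wrist",(265,26))),((.075,-.052,.01),("wrist",(383,26)))]
for o in (w,w+obs[1:]):
    p=run(o,[.584,.084,1.37]);print("hole",W(p,H))
for uv in [(251,149),(389,149),(265,26),(383,26)]: print(back('wrist',uv,.01,s))
E
```

```text
[0.5863 0.0814 1.3602] 77.93453930073315
[[-1.1496  0.2447]
 [ 4.4536  1.9258]
 [-3.7053 -3.4867]
 [ 0.9897 -2.255 ]]
hole [0.5769 0.0375 0.1453]
[0.5849 0.0821 1.3567] 77.73104900866099
[[-3.4042 -0.5273]
 [ 2.098   1.5902]
 [-5.1183 -4.0446]
 [-0.4952 -2.4941]
 [ 0.8464 -1.728 ]
 [ 0.2041 -0.403 ]
 [-1.6905 -0.9417]
 [-0.2487 -1.1361]
 [ 0.3546  0.0351]
 [-0.0941  0.5405]
 [-0.4841 -0.649 ]
 [-1.6225 -2.3685]
 [-0.1458 -1.629 ]]
hole [0.5754 0.0383 0.1453]
[0.5258 0.0434 0.01  ]
[0.624  0.0238 0.01  ]
[0.5536 0.161  0.01  ]
[0.6513 0.1415 0.01  ]
```

```bash
cat >> h.py <<'E'
def ins(d,hole=(.5757,.0382,.1453),yaw=77.9,off=.0205):
    R=tilt(yaw,35);return np.array(hole)+R[:,0]*(d-.109)+R[:,2]*off,R   # d: tip depth
E
python3 -c "
from h import *
rel(*ins(-.04)); rel(*ins(-.004))"
```

```text
shift mm [ 0.4474  1.9878 -0.4757] rot [-0.4476  0.0168  0.6684]
shift mm [36.445   2.4077 -0.4879] rot [-0.4476  0.0168  0.6684]
```

```bash

python3 -m jog '[[[0,2,0],[-0.4,0,0.7],1],[[0,2,0],[-0.4,0,0.7],1],[[9,2,0],[-0.4,0,0.7],1],[[18,2,0],[-0.4,0,0.7],1],[[27,2.3,0],[-0.4,0,0.7],1],[[36,2.4,0],[-0.4,0,0.7],1],[[36,2.4,0],[-0.4,0,0.7],1],[[36,2.4,0],[-0.4,0,0.7],1]]'
python3 - <<'E'
from h import *
import pickle
s=bot.read_state();rel(*ins(-.004));im=vision.capture('wrist');pickle.dump(s,open('w3.pkl','wb'))
cv2.imwrite('pics/w3.png',cv2.resize(im[:220,200:440,::-1],(654,600),interpolation=3))
print(s['force'])
E
```

```text
time_s: 6.97
position: [0.5585, -0.0402, 0.0617]
tcp_rot: [[0.173, 0.978, 0.117], [0.8, -0.209, 0.562], [0.574, -0.003, -0.819]]
force: [-0.5, -0.6, -0.8]
opening: 0.273
shift mm [ 0.7426  0.3602 -1.9389] rot [-0.1712 -0.0579 -0.0665]
[-0.4717 -0.5517 -0.7693]
```

View pics/w3.png

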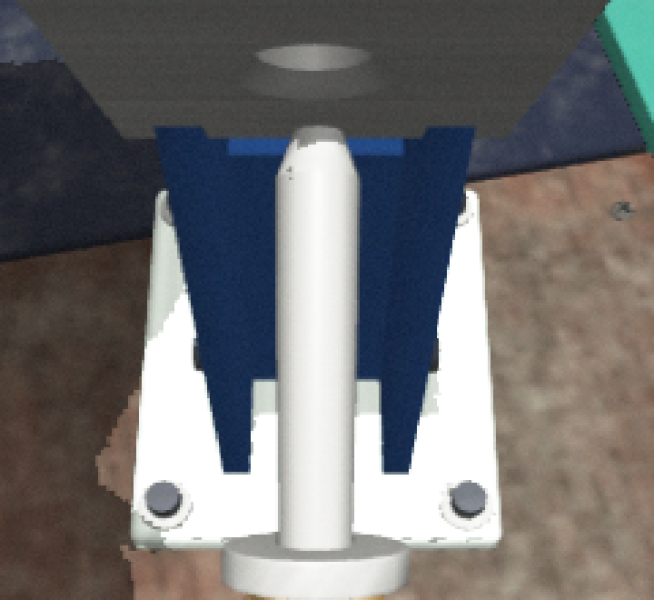

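```bash

python3 - <<'E'
from h import *
import pickle
s=pickle.load(open('w3.pkl','rb'))
hole=np.array((.5757,.0382,.1453));R=tilt(77.9,35);b=R[:,0];y=-R[:,1];x=R[:,2]
f=lambda P:(proj('wrist',P,s)-[200,0])*2.725
print('tip',f(s['position']+s['tcp_rot']@[.109,0,-.0205]))
for dx in (-.0115,0,.0115): print('csink x',dx,f(hole+x*dx))
print('csink y',f(hole+y*.0115),f(hole-y*.0115))
for dx in (-.0085,.0085): print('bore x',dx,f(hole+b*.003+x*dx))
print('bore y',f(hole+b*.003+y*.0085),f(hole+b*.003-y*.0085))
for yy in(-.033,.033): print('flange lower corner',f(hole+x*.033+y*yy))
print('mm effects: b',f(hole+b*.002)-f(hole),'x',f(hole+x*.002)-f(hole),'y',f(hole+y*.002)-f(hole))
E
```

```text
tip [311.2692 120.418 ]
csink x -0.0115 [312.1574  47.595 ]
csink x 0 [312.4641  77.6449]
csink x 0.0115 [312.7204 102.7616]
csink y [228.0883  77.835 ] [396.889   77.4546]
bore x -0.0085 [312.2116  29.0159]
bore x 0.0085 [312.6327  73.2589]
bore y [249.6558  52.7561] [375.2438  52.4621]
flange lower corner [505.9663 139.7371]
flange lower corner [120.4936 140.5228]
mm effects: b [ -0.0186 -16.6539] x [0.0478 4.6859] y [-14.6776   0.0331]
```

```bash

python3 -m jog '[[[0,-0.7,-1.5],[0,0,0],1],[[4,-0.7,-1.5],[0,0,0],1],[[8,-0.7,-1.5],[0,0,0],1],[[12,-0.7,-1.5],[0,0,0],1],[[16,-0.7,-1.5],[0,0,0],1],[[20,-0.7,-1.5],[0,0,0],1],[[20,-0.7,-1.5],[0,0,0],1]]'
python3 -c "
from h import *
s=bot.read_state();print(s['tcp_rot'].T@s['force'],s['moment']);rel(*ins(.016))"
```

```text
time_s: 7.6
position: [0.5611, -0.0249, 0.0745]
tcp_rot: [[0.173, 0.978, 0.118], [0.8, -0.21, 0.563], [0.575, -0.003, -0.818]]
force: [0.5, 0.1, -1.7]
opening: 0.271
[-0.8307  0.499   1.5402] [-0.5678  0.1675  0.0245]
shift mm [ 0.6344  1.0491 -0.3201] rot [-0.167  -0.104  -0.1109]
```

```bash

python3 -m jog '[[[5,0,0],[0,0,0],1],[[10,0,0],[0,0,0],1],[[15,0,0],[0,0,0],1],[[20,0,0],[0,0,0],1],[[25,0,0],[0,0,0],1],[[30,0,0],[0,0,0],1],[[34,0,0],[0,0,0],1],[[34,0,0],[0,0,0],1],[[34,0,0],[0,0,0],1]]'
python3 -c "
from h import *
s=bot.read_state();print(s['tcp_rot'].T@s['force'],s['moment']);rel(*ins(.058))"
```

```text
time_s: 8.35
position: [0.5672, 0.0016, 0.0938]
tcp_rot: [[0.174, 0.978, 0.118], [0.799, -0.211, 0.563], [0.575, -0.003, -0.818]]
force: [-0.2, -1.0, -2.0]
opening: 0.275
[-1.9727 -0.0153  1.0026] [-0.7641  0.1926 -0.1384]
shift mm [ 9.2618  0.5745 -0.1071] rot [-0.1252 -0.1035 -0.1542]
```

```bash

python3 -m jog '[[[3,0,0],[0,0,0],1],[[6,0,0],[0,0,0],1],[[8,0,0],[0,0,0],1],[[9,0,0],[0,0,0],1],[[10,0,0],[0,0,0],1],[[10,0,0],[0,0,0],1]]'
python3 - <<'E'
from h import *
s=bot.read_state();print(s['tcp_rot'].T@s['force'],s['moment']);rel(*ins(.058))
w=vision.capture('wrist');t=vision.capture('side')
o=np.zeros((600,800,3),np.uint8);o[:300,:800]=cv2.resize(w[:180,80:560,::-1],(800,300));o[300:,:400]=cv2.resize(t[180:270,300:420,::-1],(400,300),interpolation=3)
tt=vision.capture('top');o[300:,400:]=cv2.resize(tt[210:285,290:390,::-1],(400,300),interpolation=3)
cv2.imwrite('pics/m4.png',o)
E
```

```text
time_s: 8.85
position: [0.5688, 0.0081, 0.0985]
tcp_rot: [[0.174, 0.978, 0.118], [0.801, -0.211, 0.56], [0.572, -0.003, -0.82]]
force: [-1.1, -6.2, -4.6]
opening: 0.27
[-7.8009  0.2725  0.1949] [-1.5332  0.3501 -0.1402]
shift mm [ 1.134   0.3999 -0.087 ] rot [-0.0995  0.106  -0.1438]
```

View pics/m4.png

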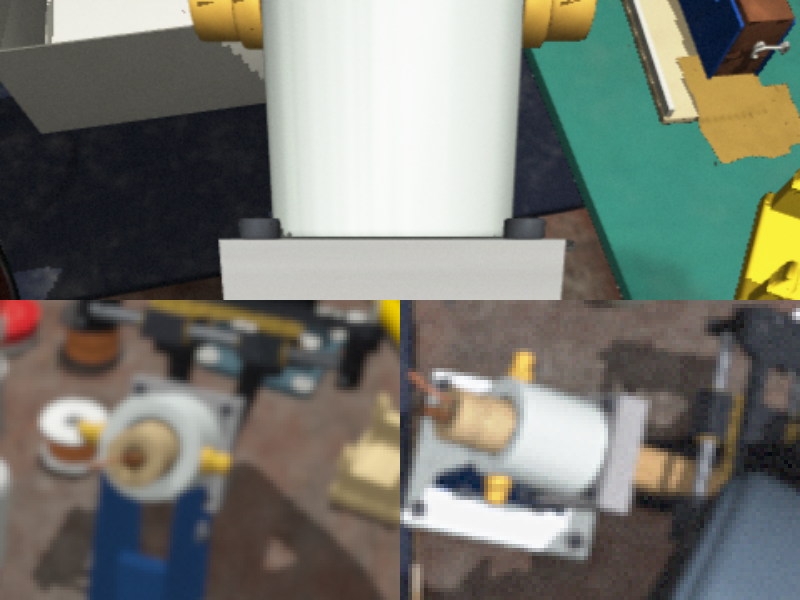

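The core is standing out of the mouth in both the side and top panels. I press a little further until the collar seats.

```bash

python3 -m jog '[[[1.5,0,0],[0,0,0],1],[[3,0,0],[0,0,0],1],[[4,0,0],[0,0,0],1],[[4,0,0],[0,0,0],1]]'
python3 -c "
from h import *
s=bot.read_state();print(s['tcp_rot'].T@s['force'],s['moment']);rel(*ins(.058))"
```

```text
time_s: 9.33
position: [0.5696, 0.0107, 0.1005]
tcp_rot: [[0.174, 0.978, 0.118], [0.803, -0.21, 0.558], [0.571, -0.002, -0.821]]
force: [-1.2, -7.1, -6.1]
opening: 0.274
[-9.3964  0.3204  0.877 ] [-1.8265  0.3393 -0.0292]
shift mm [-2.1942  0.1849 -0.0301] rot [-0.0739  0.1983 -0.104 ]
```

```bash

python3 -m jog '[[[1.5,0,0],[0,0,0],1],[[3,0,0],[0,0,0],1],[[4,0,0],[0,0,0],1],[[4,0,0],[0,0,0],1]]'
python3 -c "
from h import *
s=bot.read_state();print(s['tcp_rot'].T@s['force'],s['moment']);rel(*ins(.058))"
```

```text
time_s: 9.67
position: [0.5698, 0.0106, 0.1006]
tcp_rot: [[0.174, 0.978, 0.117], [0.807, -0.21, 0.552], [0.564, -0.001, -0.826]]
force: [-4.0, -14.1, -11.6]
opening: 0.277
[-18.6442  -0.9864   1.3061] [-3.4223  0.8247  0.1597]
shift mm [-2.2182  0.0001  0.0616] rot [-0.0484  0.6617 -0.0352]
```

```bash

python3 -m jog '[[[-5,0,0],[0,0,0],1],[[-10,0,0],[0,0,0],1],[[-20,0,0],[0,0,0],1],[[-30,0,0],[0,0,0],1],[[-42,0,0],[0,0,0],1],[[-54,0,0],[0,0,0],1],[[-66,0,0],[0,0,0],1],[[-80,0,0],[0,0,0],1],[[-95,0,0],[0,0,0],1],[[-105,0,0],[0,0,0],1],[[-105,0,0],[0,0,0],1],[[-105,0,0],[0,0,0],1]]'
python3 - <<'E'
from h import *
s=bot.read_state();print(s['tcp_rot'].T@s['force'],s['moment'],s['joint_positions'])
# return pose: above rest
Rr=down(69.4);p=np.array([.4342,-.1132,.0215]);rel(p+[0,0,.14],Rr)
w=vision.capture('wrist');cv2.imwrite('pics/w5.png',w[:,:,::-1])
E
```

```text
time_s: 10.67
position: [0.5516, -0.0686, 0.0431]
tcp_rot: [[0.176, 0.977, 0.118], [0.799, -0.212, 0.563], [0.576, -0.005, -0.818]]
force: [-0.6, 1.0, -1.1]
opening: 0.273
[ 0.0838 -0.7764  1.4245] [-0.5461  0.1274 -0.026 ] [-36.2751  46.4909  98.4486  38.2539  57.8264 -51.3612]
shift mm [  11.8931 -105.9004 -135.8257] rot [ -2.8357 -35.0614   8.0249]
```

View pics/w5.png

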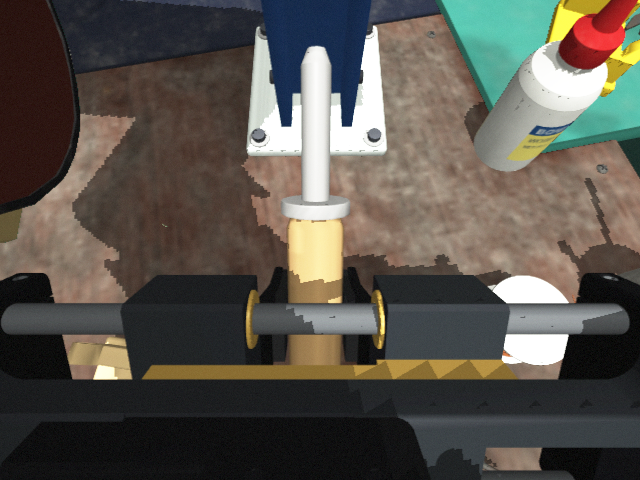

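The rod sits in the grip exactly as before, with its tip at (316,47) and collar at (316,208). I take it back to the rest.

```bash

python3 -m jog '[[[0,-10,-35],[0,-7,2],1],[[0,-25,-65],[-1,-14,3],1],[[3,-45,-95],[-2,-21,5],1],[[8,-75,-120],[-3,-28,6],1],[[12,-106,-136],[-3,-35,8],1],[[12,-106,-136],[-3,-35,8],1],[[12,-106,-136],[-3,-35,8],1],[[12,-106,-136],[-3,-35,8],1],[[12,-106,-136],[-3,-35,8],1],[[12,-106,-136],[-3,-35,8],1]]'
python3 -c "
from h import *
rel([.4342,-.1132,.0225],down(69.4));print(bot.read_state()['force'])"
```

```text
time_s: 11.55
position: [0.435, -0.1133, 0.1615]
tcp_rot: [[0.352, 0.936, 0.004], [0.936, -0.352, -0.0], [0.001, 0.003, -1.0]]
force: [0.1, -0.1, -1.5]
opening: 0.27
shift mm [ -0.3543  -1.2887 138.9724] rot [ 0.1936 -0.0698  0.0135]
[ 0.0966 -0.0795 -1.4991]
```

```bash

python3 -m jog '[[[0,-1,30],[0,0,0],1],[[0,-1,65],[0,0,0],1],[[0,-1,90],[0,0,0],1],[[0,-1,110],[0,0,0],1],[[0,-1,122],[0,0,0],1],[[0,-1,130],[0,0,0],1],[[0,-1,136],[0,0,0],1],[[0,-1,138],[0,0,0],1],[[0,-1,138],[0,0,0],1]]'
python3 -m jog '[[[0,0,0],[0,0,0],0],[[0,0,0],[0,0,0],0],[[0,0,0],[0,0,0],0],[[0,0,0],[0,0,0],0],[[0,0,0],[0,0,0],0],[[0,0,0],[0,0,0],0],[[0,0,0],[0,0,0],0],[[0,0,-10],[0,0,0],0],[[0,0,-40],[0,0,0],0],[[0,0,-80],[0,0,0],0],[[0,0,-120],[0,0,0],0],[[0,0,-120],[0,0,0],0]]'
```

```text
time_s: 12.3
position: [0.434, -0.1128, 0.0237]
tcp_rot: [[0.351, 0.936, 0.003], [0.936, -0.351, -0.001], [0.001, 0.004, -1.0]]
force: [0.7, -0.3, -1.5]
opening: 0.277
time_s: 13.3
position: [0.4371, -0.1141, 0.15]
tcp_rot: [[0.351, 0.936, 0.015], [0.937, -0.351, -0.007], [-0.001, 0.017, -1.0]]
force: [0.5, -1.3, -0.4]
opening: 0.987
```

```bash

python3 -m jog '[[[0,0,-40],[0,0,0],0],[[0,0,-80],[0,0,0],0],[[0,0,-120],[0,0,0],0],[[0,0,-150],[0,0,0],0],[[0,0,-150],[0,0,0],0]]'
python3 - <<'E'
from h import *
hole=np.array((.5757,.0382,.1453));R=tilt(77.9,35);g=hole+R[:,0]*.096
p=g+R[:,2]*(.014-.11);print(g,p);rel(p,R)
c=vision.capture('top');s=vision.capture('side')
for n,a in(('top',c),('side',s)):
    b0=cv2.imread(f'pics/{n}0.png')[:,:,::-1]
    o=(slice(280,325),slice(355,425)) if n=='top' else (slice(200,255),slice(395,435))
    d=np.abs(a[o].astype(int)-b0[o]).max(2);print(n,d.mean(),(d>40).mean())
cv2.imwrite('pics/top6.png',c[:,:,::-1])
E
```

```text
time_s: 13.72
position: [0.4362, -0.1139, 0.3]
tcp_rot: [[0.351, 0.936, 0.016], [0.937, -0.351, -0.007], [-0.001, 0.017, -1.0]]
force: [0.7, -0.1, 0.1]
opening: 1.003
[0.5922 0.1151 0.2004] [0.5806 0.0613 0.279 ]
shift mm [214.6916  73.5411  21.9278] rot [ 3.5264 35.0913 -7.8631]
top 21.947301587301588 0.15746031746031747
side 6.086818181818182 0.014545454545454545
```

```bash

python3 -m jog '[[[40,14,0],[1,7,-2],0],[[80,28,0],[2,14,-3],0],[[120,42,0],[2,21,-5],0],[[160,56,5],[3,28,-7],0],[[200,70,15],[3.5,35,-8],0],[[215,74,22],[3.5,35,-8],0],[[215,74,22],[3.5,35,-8],0],[[215,74,22],[3.5,35,-8],0],[[215,74,22],[3.5,35,-8],0]]'
python3 - <<'E'
from h import *
import pickle
s=bot.read_state();print(s['joint_positions'])
hole=np.array((.5757,.0382,.1453));R=tilt(77.9,35);g=hole+R[:,0]*.096
rel(g+R[:,2]*.014,R)
w=vision.capture('wrist');cv2.imwrite('pics/w7.png',w[:,:,::-1])
b=R[:,0]
for nm,P in (('grip',g),('mouth',hole+b*.078),('end',hole+b*.1135)):print(nm,proj('wrist',P,s))
E
```

```text
time_s: 14.57
position: [0.5765, 0.0632, 0.2712]
tcp_rot: [[0.178, 0.978, 0.107], [0.798, -0.207, 0.565], [0.575, -0.015, -0.818]]
force: [-0.1, -0.2, 0.6]
opening: 0.998
[-22.9247  25.2957  92.7247  35.8195  73.9157 -24.5831]
shift mm [  3.4456   5.8598 102.9687] rot [-0.7842 -0.1095 -0.4002]
grip [321.756  233.7823]
mouth [321.7866 255.5495]
end [321.7251 211.8298]
```

View pics/w7.png

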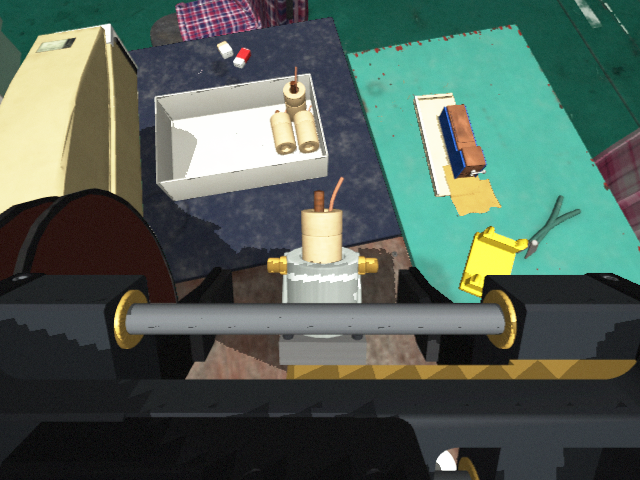

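The core (column 322, v 208–262) matches the prediction, with the jaws clear either side. I descend and grip.

```bash

python3 -m jog '[[[3,6,15],[-0.8,0,-0.4],0],[[3,6,40],[-0.8,0,-0.4],0],[[3,6,65],[-0.8,0,-0.4],0],[[3,6,85],[-0.8,0,-0.4],0],[[3,6,97],[-0.8,0,-0.4],0],[[3,6,102],[-0.8,0,-0.4],0],[[3,6,103],[-0.8,0,-0.4],0],[[3,6,103],[-0.8,0,-0.4],0]]'
python3 -m jog '[[[0,0,0],[0,0,0],1],[[0,0,0],[0,0,0],1],[[0,0,0],[0,0,0],1],[[0,0,0],[0,0,0],1],[[0,0,0],[0,0,0],1],[[0,0,0],[0,0,0],1],[[0,0,0],[0,0,0],1],[[0,0,0],[0,0,0],1],[[0,0,0],[0,0,0],1],[[0,0,0],[0,0,0],1],[[0,0,0],[0,0,0],1]]'
python3 - <<'E'
from h import *
hole=np.array((.5757,.0382,.1453));R=tilt(77.9,35);g=hole+R[:,0]*.096
rel(g+R[:,2]*.014,R)
t=vision.capture('top');cv2.imwrite('pics/top8.png',t[:,:,::-1]);s=vision.capture('side')
o=np.zeros((400,800,3),np.uint8);o[:,:400]=cv2.resize(t[195:295,270:370,::-1],(400,400),interpolation=3);o[:,400:]=cv2.resize(s[160:260,300:400,::-1],(400,400),interpolation=3);cv2.imwrite('pics/m8.png',o)
E
```

```text
time_s: 15.28
position: [0.5958, 0.122, 0.1906]
tcp_rot: [[0.169, 0.978, 0.125], [0.8, -0.21, 0.562], [0.575, 0.005, -0.818]]
force: [-0.6, 0.1, 0.4]
opening: 0.999
time_s: 16.2
position: [0.5944, 0.1228, 0.1898]
tcp_rot: [[0.17, 0.978, 0.122], [0.8, -0.209, 0.563], [0.576, 0.002, -0.818]]
force: [-1.6, -0.5, 0.9]
opening: 0.363
shift mm [-0.4936 -0.579   0.7427] rot [ 0.0543 -0.1407  0.0825]
```

View pics/m8.png

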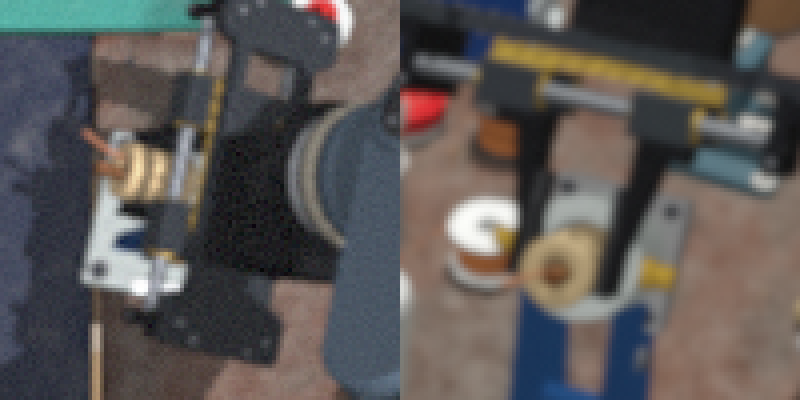

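The jaws are on the core: the opening reads 31.6 mm against its 32 mm. I draw it out along the bore and fit the box meanwhile.

```bash

python3 -m jog '[[[3,0,0],[0,0,0],1],[[7,0,0],[0,0,0],1],[[12,0,0],[0,0,0],1],[[18,0,0],[0,0,0],1],[[26,0,0],[0,0,0],1],[[36,0,0],[0,0,0],1],[[50,0,0],[0,0,0],1],[[65,0,0],[0,0,0],1],[[80,0,0],[0,0,0],1],[[80,0,0],[0,0,0],1]]'
python3 - <<'E'
from h import *
s=bot.read_state();print(s['force'],s['opening'])
# box rim fit, z=.055, from top0
c=np.array([back('top',uv,.055)[:2] for uv in [(188,231),(249,232),(246,320),(185,322)]])
m=c.mean(0);e=(c[2]+c[3]-c[0]-c[1])/2;print('centre',m,'long axis',e,np.linalg.norm(e),np.degrees(np.arctan2(e[1],e[0])))
t=vision.capture('top');cv2.imwrite('pics/top9.png',t[:,:,::-1])
o=cv2.resize(t[200:350,150:350,::-1],(800,600),interpolation=3);cv2.imwrite('pics/m9.png',o)
E
```

```text
time_s: 17.13
position: [0.6105, 0.1891, 0.2389]
tcp_rot: [[0.165, 0.978, 0.127], [0.8, -0.208, 0.563], [0.577, 0.009, -0.817]]
force: [-0.6, 0.2, -0.5]
opening: 0.364
[-0.5505  0.2049 -0.4536] 0.3641182672445736
centre [0.5229 0.3506] long axis [-0.2262  0.0034] 0.22621012505681218 179.142988804591
```

View pics/m9.png

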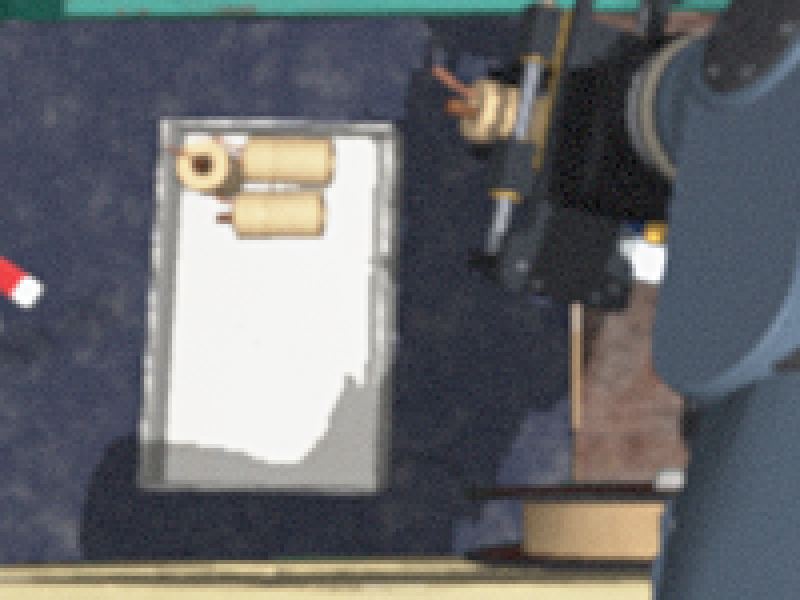

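```bash

python3 -c "
from h import *
rel([.49,.351,.17],down(89));rel([.49,.351,.007],down(89))"
```

```text
shift mm [  71.8408 -151.7401  131.7889] rot [  3.8024 -35.0034 -10.5258]
shift mm [ -22.0114 -152.9932  265.0526] rot [  3.8024 -35.0034 -10.5258]
```

```bash

python3 -m jog '[[[20,-20,5],[0,-5,-1],1],[[35,-50,20],[1,-10,-3],1],[[50,-80,40],[2,-16,-5],1],[[62,-110,70],[3,-22,-7],1],[[72,-135,100],[3,-28,-8],1],[[72,-152,125],[4,-33,-10],1],[[72,-152,132],[4,-35,-10.5],1],[[72,-152,132],[4,-35,-10.5],1],[[72,-152,132],[4,-35,-10.5],1],[[72,-152,132],[4,-35,-10.5],1]]'
python3 - <<'E'
from h import *
s=bot.read_state();rel([.49,.351,.007],down(89));print(s['joint_positions'],s['opening'])
w=vision.capture('wrist');cv2.imwrite('pics/w10.png',w[:,:,::-1])
E
```

```text
time_s: 18.02
position: [0.4897, 0.3492, 0.1691]
tcp_rot: [[0.02, 1.0, -0.007], [1.0, -0.02, 0.002], [0.001, -0.007, -1.0]]
force: [-0.2, -0.4, 0.1]
opening: 0.365
shift mm [  1.5587   1.4487 162.1173] rot [-0.4077 -0.0835 -0.1704]
[24.729  32.1839 88.3488  0.2924 59.7982 25.7515] 0.3648927780985337
```

I've used up the 12 pictures, so the remaining checks are numeric. I descend gently while watching the force.

```bash

python3 -m jog '[[[1.5,1.5,25],[-0.4,0,0],1],[[1.5,1.5,55],[-0.4,0,0],1],[[1.5,1.5,85],[-0.4,0,0],1],[[1.5,1.5,110],[-0.4,0,0],1],[[1.5,1.5,130],[-0.4,0,0],1],[[1.5,1.5,145],[-0.4,0,0],1],[[1.5,1.5,153],[-0.4,0,0],1],[[1.5,1.5,157],[-0.4,0,0],1],[[1.5,1.5,159],[-0.4,0,0],1],[[1.5,1.5,159],[-0.4,0,0],1]]'
```

```text
time_s: 18.9
position: [0.4903, 0.3513, 0.0108]
tcp_rot: [[0.02, 1.0, 0.001], [1.0, -0.02, 0.001], [0.001, 0.001, -1.0]]
force: [-0.1, -0.4, -0.7]
opening: 0.362
```

```bash

python3 -m jog '[[[0,0,1],[0,0,0],1],[[0,0,2],[0,0,0],1],[[0,0,3],[0,0,0],1],[[0,0,4],[0,0,0],1],[[0,0,4],[0,0,0],1],[[0,0,4],[0,0,0],1]]'
```

```text
time_s: 19.4
position: [0.4905, 0.3515, 0.0096]
tcp_rot: [[0.018, 1.0, 0.003], [1.0, -0.018, 0.001], [0.001, 0.003, -1.0]]
force: [-2.6, -5.2, 15.9]
opening: 0.36
```

The core has met the floor, with an upward force of 16 N. I relieve slightly and open partway.

```bash

python3 -m jog '[[[0,0,-1.5],[0,0,0],1],[[0,0,-1.5],[0,0,0],1],[[0,0,-1.5],[0,0,0],0.4],[[0,0,-1.5],[0,0,0],0.4],[[0,0,-1.5],[0,0,0],0.4],[[0,0,-1.5],[0,0,0],0.4],[[0,0,-1.5],[0,0,0],0.4],[[0,0,-10],[0,0,0],0.4],[[0,0,-30],[0,0,0],0.4],[[0,0,-60],[0,0,0],0.4],[[0,0,-100],[0,0,0],0.4],[[0,0,-140],[0,0,0],0.4]]'
python3 -m jog '[[[0,0,-60],[0,0,0],0.4],[[0,0,-100],[0,0,0],0.4],[[0,0,-140],[0,0,0],0.4],[[0,0,-140],[0,0,0],0.4],[[0,0,-140],[0,0,0],0.4],[[0,0,-140],[0,0,0],0.4]]'
python3 - <<'E'
from h import *
s=bot.read_state();w=vision.capture('wrist');t=vision.capture('top');d=vision.capture('side')
cv2.imwrite('pics/w11.png',w[:,:,::-1]);cv2.imwrite('pics/top11.png',t[:,:,::-1]);cv2.imwrite('pics/side11.png',d[:,:,::-1])
# tan blob near expected core, from wrist + side
def tan(im,uv,r):
    hsv=cv2.cvtColor(np.ascontiguousarray(im),cv2.COLOR_RGB2HSV);m=cv2.inRange(hsv,(8,60,80),(28,255,255))
    n,l,st,c=cv2.connectedComponentsWithStats(m)
    return [(c[i].round(1).tolist(),st[i].tolist()) for i in range(1,n) if st[i][4]>60 and np.hypot(*(c[i]-uv))<r]
P=[.490,.3415,.018]
for n,im in(('wrist',w),('side',d),('top',t)):
    uv=proj(n,P,s);print(n,'expected',uv,'ends',proj(n,[.4895,.314,.018],s),proj(n,[.4905,.369,.018],s),tan(im,uv,60))
for n,im,o in(('top',t,(slice(280,325),slice(355,425))),('side',d,(slice(200,255),slice(395,435)))):
    b0=cv2.imread(f'pics/{n}0.png')[:,:,::-1];q=np.abs(im[o].astype(int)-b0[o]).max(2);print(n,'rod diff',q.mean(),(q>40).mean())
for nm,n,im,o in(('glue','top',t,(slice(188,212),slice(338,360))),('spool','top',t,(slice(206,234),slice(380,408))),('glue','side',d,(slice(210,268),slice(280,306)))):
    b0=cv2.imread(f'pics/{n}0.png')[:,:,::-1];q=np.abs(im[o].astype(int)-b0[o]).max(2);print(nm,'diff',q.mean(),(q>40).mean())
E
```

```text
time_s: 20.4
position: [0.4884, 0.3513, 0.1467]
tcp_rot: [[0.019, 1.0, -0.003], [1.0, -0.019, -0.0], [-0.0, -0.003, -1.0]]
force: [1.4, -0.7, 0.0]
opening: 0.602
time_s: 20.9
position: [0.4894, 0.3517, 0.2873]
tcp_rot: [[0.019, 1.0, 0.002], [1.0, -0.019, 0.002], [0.002, 0.002, -1.0]]
force: [0.0, -0.2, -1.2]
opening: 0.603
wrist expected [314.9436 207.1657] ends [314.9543 227.4436] [314.9326 186.1901] [([315.7, 206.5], [304, 167, 25, 64, 1077])]
side expected [382.214  400.4153] ends [383.4198 385.5066] [380.9405 416.1601] [([382.1, 402.5], [373, 381, 19, 46, 678])]
top expected [223.3519 289.1929] ends [233.9444 289.25  ] [212.7586 289.1358] [([217.3, 245.5], [199, 234, 34, 25, 612]), ([221.7, 289.0], [207, 284, 27, 11, 251])]
top rod diff 6.876190476190477 0.011111111111111112
side rod diff 107.5109090909091 0.94
glue diff 14.24810606060606 0.06628787878787878
spool diff 3.058673469387755 0.0
glue diff 4.355437665782493 0.0
```

```bash

python3 - <<'E'
from h import *
a=cv2.imread('pics/top0.png');b=cv2.imread('pics/top11.png')
for nm,(y0,y1,x0,x1) in dict(nose=(288,304,358,384),tail=(300,322,395,424),glue=(188,212,338,360),spool=(208,232,382,406)).items():
    r=cv2.matchTemplate(b[y0-10:y1+10,x0-10:x1+10],a[y0:y1,x0:x1],cv2.TM_CCOEFF_NORMED);_,v,_,l=cv2.minMaxLoc(r);print(nm,round(v,3),l[0]-10,l[1]-10)
s=bot.read_state();print(s['time_s'],s['force'],abs(s['qvel']).max())
bot.hand_in()
E
```

```text
nose 0.976 -1 0
tail 0.945 0 0
glue 0.976 0 -1
spool 0.999 0 0
21.05 [-0.2262  0.1081 -0.7112] 0.5763912451137204
the job is handed in; nothing more can be done
```

I did the job in one go and handed it in at 21 s of the 54 s allowed; the hand-in reports no verdict.

- **Knockout:** I pushed the rod home through the knockout hole. Pressing further gave no more movement while the axial force rose to about 19 N, so the collar had seated. The side and top pictures, taken about 3 mm before the collar seated, show the core standing out of the mouth.
- **Rod:** It is back on its rest, nose the same way round. Matching the final top picture to the first one shows the nose and tail within 1 pixel (about 2–3 mm) of where they lay.
- **Core:** I drew it out along the bore and lowered it onto the box floor until it touched, with about 16 N of upward force, then released it there. The wrist, side and top pictures all place it within about 2 pixels of where a core lying level in the box should be.
- **Bystanders:** The glue bottle matches its first position within 1 pixel and the spool shows no shift.
- **Robot:** At hand-in the arm was clear above the box, touching nothing.

**Less certain:**
- My last checks of the core, rod and bystanders were numeric, because I had used all 12 picture views.
- The rod comparison in the side view disagreed with the top one (94 % of the patch had changed), most likely because the arm was in front of it. I relied on the top view there.
- About 7 % of the pixels around the glue bottle in the top view also changed, probably from the arm's shadow.

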